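Sort timber carving blanks by heft into the seasoning racks

TASK

Sort the two timber blanks by weight, one after the other: lift the blank just clear of the table where it lies and hold it still there a moment to feel its load; under 420 g it is dry and goes on the rack with the green keeper bar, over 420 g it is still damp and goes on the rack with the blue bar. Set it gently on the bearers of a free lane, upright as it lay, and slide it in under the keeper bar until its end sits snug and square against the end stop, pressing it home with a firm but gentle push. Leave both blanks lying there, and do not disturb the phone, the comb or the gourd.

Things in the scene. Friction and masses are not known exactly. Their poses are not given: they have to be found in the camera images.
- blank_a: Timber blank: plain pale wooden block, dark red waxed ends, 165 long (x) x 45 wide (y) x 70 high (z), lying on the table with x roughly across the robot's front. Origin: middle of its underside; ends alike. Both blanks look the same; each weighs 240 to 600 g, independently (both may be dry, both damp). 25 to 40 N of grip across the 45 mm, at mid length, holds it.
- blank_b: Timber blank: plain pale wooden block, dark red waxed ends, 165 long (x) x 45 wide (y) x 70 high (z), lying on the table with x roughly across the robot's front. Origin: middle of its underside; ends alike. Both blanks look the same; each weighs 240 to 600 g, independently (both may be dry, both damp). 25 to 40 N of grip across the 45 mm, at mid length, holds it.
- rack_dry: Fixed wooden drying rack with green keeper bar and green front strip, 250 x 172. Origin: on the table under its middle; x runs along the lanes, inward to bar and end stop (away from the robot). Two cross bearers (x = -75 to -55 and 16 to 46), tops 30 above the table, carry the blanks. Two lanes, centred on y = +45 and -45, one blank each, either may be used; open from above before x = 45.
- stop_dry: End stop of the green rack: fixed dark wooden batten across both lanes, 22 thick, 56 high, with two wing nuts; set anew each time, its face at x = 85 to 110 of the rack. Origin: middle of the face blanks butt on, 15 above the table; axes as the rack's. A seated blank's middle is 82.5 before it. Rigid: creep on at under 10 mm/s, push home with about 10 N; over 20 N is too hard.
- dry_left (a point): Lay-on point of the green rack's left (+y) lane, on the lane's centre line at bearer height (30 above the table), 45 outward of the rack's origin; axes as the rack's. A blank set on the bearers with its middle here ends 7 short of bar and cheeks; from here it slides 47 to 73 along +x to the end stop, its middle still clear of the bar.
- dry_right (a point): Lay-on point of the green rack's right (-y) lane, on the lane's centre line at bearer height (30 above the table), 45 outward of the rack's origin; axes as the rack's. A blank set on the bearers with its middle here ends 7 short of bar and cheeks; from here it slides 47 to 73 along +x to the end stop, its middle still clear of the bar.
- dry_bar (a point): Middle of the underside of the green keeper bar, 104 above the table, 62.5 inward of the rack's origin. The bar is 35 x 166 x 14 thick, spans x = 45 to 80 of the rack, and clears a blank on the bearers by 4. Under it each lane runs between wooden cheeks 49.5 apart (53.5 at the mouth, x = 45 to 55).
- rack_damp: Fixed wooden drying rack with blue keeper bar and blue front strip, 250 x 172. Origin: on the table under its middle; x runs along the lanes, inward to bar and end stop (away from the robot). Two cross bearers (x = -75 to -55 and 16 to 46), tops 30 above the table, carry the blanks. Two lanes, centred on y = +45 and -45, one blank each, either may be used; open from above before x = 45.
- stop_damp: End stop of the blue rack: fixed dark wooden batten across both lanes, 22 thick, 56 high, with two wing nuts; set anew each time, its face at x = 85 to 110 of the rack. Origin: middle of the face blanks butt on, 15 above the table; axes as the rack's. A seated blank's middle is 82.5 before it. Rigid: creep on at under 10 mm/s, push home with about 10 N; over 20 N is too hard.
- damp_left (a point): Lay-on point of the blue rack's left (+y) lane, on the lane's centre line at bearer height (30 above the table), 45 outward of the rack's origin; axes as the rack's. A blank set on the bearers with its middle here ends 7 short of bar and cheeks; from here it slides 47 to 73 along +x to the end stop, its middle still clear of the bar.
- damp_right (a point): Lay-on point of the blue rack's right (-y) lane, on the lane's centre line at bearer height (30 above the table), 45 outward of the rack's origin; axes as the rack's. A blank set on the bearers with its middle here ends 7 short of bar and cheeks; from here it slides 47 to 73 along +x to the end stop, its middle still clear of the bar.
- damp_bar (a point): Middle of the underside of the blue keeper bar, 104 above the table, 62.5 inward of the rack's origin. The bar is 35 x 166 x 14 thick, spans x = 45 to 80 of the rack, and clears a blank on the bearers by 4. Under it each lane runs between wooden cheeks 49.5 apart (53.5 at the mouth, x = 45 to 55).
- phone: Bystander: black cordless telephone lying on its back, 145 x 50 x 24; origin at the middle of its underside.
- comb: Bystander: small wooden stripping comb, 85 x 40 x 24 with short teeth; origin at the middle of its underside.
- gourd: Bystander: dried orange-brown gourd standing up, 112 across, 147 high; origin at the middle of its underside.
Mind the look-alikes: they are no part of the job. What is shaped like the blank_b but orange, purple or turquoise is not meant.

How it is judged:
On the way, in this order (a step that is already met when the one before it is completed fails the run):
1. one blank is lifted clear of the table (5 mm or more), within 60 mm of where it lay, and kept there for 0.3 s (((height (world z) of blank_a above 0.005 m and distance of blank_a from where it was at the start of the episode below 0.06 m and contact force between blank_a and the fingers above 1 N) or (height (world z) of blank_b above 0.005 m and distance of blank_b from where it was at the start of the episode below 0.06 m and contact force between blank_b and the fingers above 1 N))), for 0.3 s.
2. that blank is slid home: its end presses on an end stop with more than 5 N for 0.1 s ((contact force between any of blank_a, blank_b and stop_dry above 5 N or contact force between any of blank_a, blank_b and stop_damp above 5 N)), for 0.1 s.
3. the other blank is lifted clear of the table (5 mm or more), within 60 mm of where it lay, and kept there for 0.3 s (((height (world z) of blank_a above 0.005 m and distance of blank_a from where it was at the start of the episode below 0.06 m and contact force between blank_a and the fingers above 1 N) or (height (world z) of blank_b above 0.005 m and distance of blank_b from where it was at the start of the episode below 0.06 m and contact force between blank_b and the fingers above 1 N))), for 0.3 s.
4. with both blanks in their lanes, the second is pressed on an end stop with more than 5 N for 0.1 s ((contact force between any of blank_a, blank_b and stop_dry above 5 N or contact force between any of blank_a, blank_b and stop_damp above 5 N) and ((x of blank_a in the frame of stop_dry above -0.09 m and horizontal distance between blank_a and rack_dry below 0.09 m) or (x of blank_a in the frame of stop_damp above -0.09 m and horizontal distance between blank_a and rack_damp below 0.09 m)) and ((x of blank_b in the frame of stop_dry above -0.09 m and horizontal distance between blank_b and rack_dry below 0.09 m) or (x of blank_b in the frame of stop_damp above -0.09 m and horizontal distance between blank_b and rack_damp below 0.09 m))), for 0.1 s.
At the end, for the whole second after the job is handed in: Each blank rests on the bearers of a lane (within 7 mm of its middle, 0.08 rad of its direction, upright within 0.06 rad), its end within 2.5 mm of the stop; under 420 g on the green rack, over 420 g on the blue; within 40 g of 420 g either will do (((x of blank_a in the frame of stop_dry between -0.0855 and -0.08 m and (y of blank_a in the frame of rack_dry between 0.038 and 0.052 m or y of blank_a in the frame of rack_dry between -0.052 and -0.038 m) and angle between the x axis of blank_a and the x axis of rack_dry, either way round below 0.08 rad and z of blank_a in the frame of rack_dry between 0.026 and 0.034 m and angle between blank_a's own z axis and vertical below 0.06 rad and contact force between blank_a and rack_dry between 1.5 and 4.5202 N) or (x of blank_a in the frame of stop_damp between -0.0855 and -0.08 m and (y of blank_a in the frame of rack_damp between 0.038 and 0.052 m or y of blank_a in the frame of rack_damp between -0.052 and -0.038 m) and angle between the x axis of blank_a and the x axis of rack_damp, either way round below 0.08 rad and z of blank_a in the frame of rack_damp between 0.026 and 0.034 m and angle between blank_a's own z axis and vertical below 0.06 rad and contact force between blank_a and rack_damp above 1.5 N and contact force between blank_a and rack_damp above 3.7202 N)) and ((x of blank_b in the frame of stop_dry between -0.0855 and -0.08 m and (y of blank_b in the frame of rack_dry between 0.038 and 0.052 m or y of blank_b in the frame of rack_dry between -0.052 and -0.038 m) and angle between the x axis of blank_b and the x axis of rack_dry, either way round below 0.08 rad and z of blank_b in the frame of rack_dry between 0.026 and 0.034 m and angle between blank_b's own z axis and vertical below 0.06 rad and contact force between blank_b and rack_dry between 1.5 and 4.5202 N) or (x of blank_b in the frame of stop_damp between -0.0855 and -0.08 m and (y of blank_b in the frame of rack_damp between 0.038 and 0.052 m or y of blank_b in the frame of rack_damp between -0.052 and -0.038 m) and angle between the x axis of blank_b and the x axis of rack_damp, either way round below 0.08 rad and z of blank_b in the frame of rack_damp between 0.026 and 0.034 m and angle between blank_b's own z axis and vertical below 0.06 rad and contact force between blank_b and rack_damp above 1.5 N and contact force between blank_b and rack_damp above 3.7202 N)) and linear speed of each of blank_a, blank_b below 0.02 m/s); the robot touches nothing.
It fails at once if a blank is driven against an end stop with more than 20 N (contact force between any of blank_a, blank_b and stop_dry above 20 N or contact force between any of blank_a, blank_b and stop_damp above 20 N).
It fails at once if a blank is dropped or rammed on a rack (more than 40 N) (contact force between any of blank_a, blank_b and rack_dry above 40 N or contact force between any of blank_a, blank_b and rack_damp above 40 N).
It fails at once if a blank is tipped by more than 0.35 rad (angle between any of blank_a, blank_b's own z axis and vertical above 0.35 rad).
It fails at once if the phone, the comb or the gourd is moved by more than 15 mm (distance of any of phone, comb, gourd from where it was at the start of the episode above 0.015 m).
It also fails if it takes over 72 s, if anything falls off the work surface, if the arm or the gripper's body presses on something with over 40 N, if the wrist force passes 120 N, or if a joint passes its speed limit or range.

ROBOT

A 6-joint arm with a two-finger parallel gripper is mounted at the origin on the work surface. World frame = base frame: x ahead of the robot, y to its left, z up, the work surface at z = 0. Lengths are in m, angles in rad, forces in N, time in s.
With the tool pointing down it reaches from about 0.325 to 1 m from the base axis. Payload 5.1 kg.
Tool frame: the origin (TCP) lies between the finger pads; the fingertips stand 14 mm ahead of it and the grasp point (between the pads) lies 5 mm behind it; z points along the fingers, y is the line along which they close (so a half turn about z gives the same grasp; the last joint's range is limited). The gripper opens to 85 mm and grips with 20 to 120 N. Pads are 22 mm wide; open, the fingers measure 114 mm over their backs; the gripper's body (76 mm by 85 mm) begins 54 mm behind the grasp point. The pads swing forward as they close: fully open they stand 13 mm farther back than shut.
Start: joints at [-1.355, 0.124, 1.65, -0, 1.367, -0.083], TCP at [0.191, -0.621, 0.21] pointing down, gripper open.
Joint ranges: [-2.61, 2.61], [-1.02, 2.33], [0.03, 2.71], [-1.35, 4.49], [0.32, 2.68], [-2.91, 2.91]. Speed limits (rad/s): [2.57, 2.57, 3.14, 3.14, 3.14, 3.14].

INTERFACE

Orientations are given as a unit quaternion [w, x, y, z].
In Python, from workcell import bot gives the robot as it stands. The module is installed in compiled form; this text tells all that it offers. Calls block until the motion is done:
- bot.move_pose(position, orientation): joint-space move of the TCP to a pose.
- bot.move_l(position, rotation=None, vel=0.15, stop_force=None): straight line of the TCP; rotation=None keeps the orientation; vel is the mean speed in m/s. With stop_force (N) it stops when the force on the tool has changed by that much, and returns True; else False.
- bot.set_joints(angles): joint-space move.
- bot.ungrasp() and bot.gripper_close(grasp_force=None): open the fingers fully, or close them until they stop; grasp_force is the grip in N (None keeps the last).
- bot.wait(seconds).
- bot.ik(position, orientation): joint angles nearest the present ones, or None.
- bot.get_obs(): the state.
- bot.get_image(name): name is "scene" or "top" or "wrist"; returns the picture (384x512x3 uint8, blue, green, red); there is no depth.
- bot.camera_info(name): a dict with "camera_matrix" (3x3 intrinsics, pixels), "k1" (the pictures are not rectified: a ray, as slopes to the right and down, at radius r is drawn at 1 + k1 r^2 times it, then the intrinsics apply), "rvec" (rotation vector, rad) and "tvec" (3), from world to camera coordinates, as OpenCV has them; the wrist camera has in their place "T_tool_cam" (4x4, takes a point from camera to tool coordinates, whose origin is the TCP and whose axes are the flange's). Camera axes: x right, y down, z forward; pixel columns grow to the right and rows downward; lengths in m; the calibration is good to about 2 mm. A picture is of the moment at which its call begins: read the wrist's pose just before it. camera_info takes no time and is no camera call.
A pose or a line that the arm cannot do raises bot.IKError and nothing moves.
- bot.finish_job(): hands the job in; it is judged then, once.
The state is a dict: "t": time; "q": joint angles; "dq": joint speeds; "joint_efforts": joint torques, N m; "eef_pos": TCP position; "tool_rot": TCP orientation; "force": force on the tool from outside, world axes, zero at the start; "moment": the same for the moment, N m; "gripper_width": opening from 0.0 (shut) to 1.0 (fully open); "grip_force": force on a finger pad.
Only numpy, scipy, OpenCV 4.12 (cv2) and the standard library are available. Lean on these libraries where they do the work, as an engineer would, in place of code of your own. Each camera call takes 0.05 s, during which the arm holds its last target. There are 200 camera calls.

## Working session

There is one attempt and no reset: what is moved stays moved. The work goes in short steps, each a Python script; the robot and the scene stay as the last script left them, time stands still between calls to the robot, and variables do not carry over. Pictures are saved under pics/ and viewed, at most 10 in all, crops included, and the job is handed in when it is done.

```bash
mkdir -p pics; python3 - <<'E'
from workcell import bot
import cv2
for n in("scene","top"):
    cv2.imwrite(f"pics/{n}0.png",cv2.resize(bot.get_image(n),(800,600),interpolation=cv2.INTER_CUBIC)); print(n,bot.camera_info(n))
print(bot.camera_info("wrist")); print(bot.get_obs())
E
```

```text
scene {'camera_matrix': array([[388.48405412,   0.        , 258.35402392],
       [  0.        , 388.48405412, 192.86416422],
       [  0.        ,   0.        ,   1.        ]]), 'k1': 0.04491975605735657, 'rvec': array([ 2.15874672,  0.64094197, -0.33112324]), 'tvec': array([-0.50448594, -0.05754553,  1.42670126])}
top {'camera_matrix': array([[377.86998929,   0.        , 253.85101544],
       [  0.        , 377.86998929, 187.48877074],
       [  0.        ,   0.        ,   1.        ]]), 'k1': -0.09898249303210306, 'rvec': array([ 2.10779993, -2.13456214,  0.20869073]), 'tvec': array([0.10964906, 0.54711708, 1.15590598])}
{'camera_matrix': array([[271.0817829 ,   0.        , 249.04820537],
       [  0.        , 271.0817829 , 191.41354272],
       [  0.        ,   0.        ,   1.        ]]), 'k1': -0.0030678197455631636, 'T_tool_cam': array([[-6.00973273e-04, -9.46148845e-01, -3.23731372e-01,
         8.43111786e-02],
       [ 9.99999129e-01, -1.88304254e-04, -1.30604857e-03,
         8.38490143e-04],
       [ 1.17475635e-03, -3.23731876e-01,  9.46148135e-01,
        -1.64450545e-01],
       [ 0.00000000e+00,  0.00000000e+00,  0.00000000e+00,
         1.00000000e+00]])}
{'t': 0.1, 'q': array([-1.35458304e+00,  1.24445052e-01,  1.65153213e+00,  1.91845365e-06,
        1.36752292e+00, -8.26040850e-02]), 'dq': array([ 0.00080438, -0.00022471, -0.00355791,  0.00183222,  0.00125747,
        0.00135374]), 'joint_efforts': array([ 2.68414815e-04, -4.24931395e+01, -3.66653323e+01, -1.22601186e-04,
        3.89196299e-03,  4.04523050e-06]), 'eef_pos': array([ 0.19119555, -0.62062052,  0.20867579]), 'tool_rot': array([-9.51657279e-04,  9.88858849e-01,  1.48853174e-01, -6.27284396e-05]), 'force': array([ 0.27793998, -0.12846827, -0.05558027]), 'moment': array([-0.02391357, -0.02107812,  0.01278505]), 'grip_force': 0.0, 'gripper_width': 1.0028056696555436}
```

View pics/top0.png

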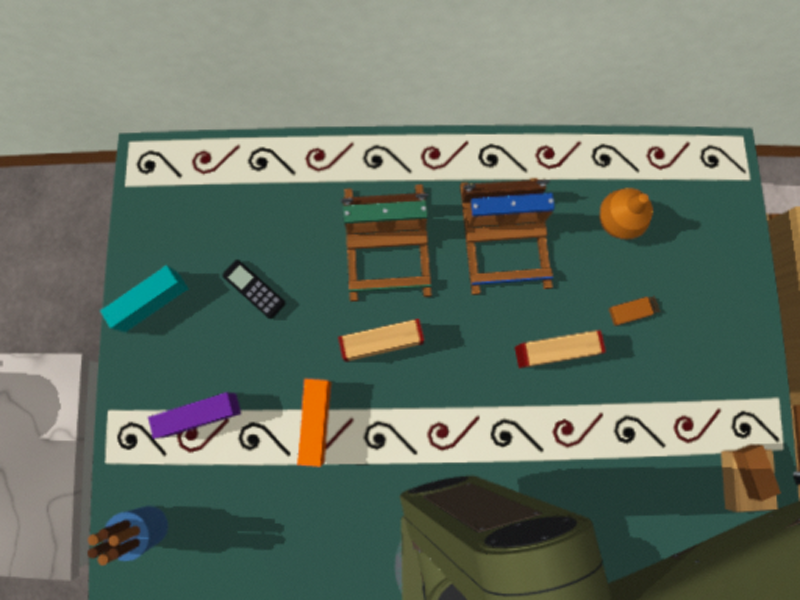

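View pics/scene0.png

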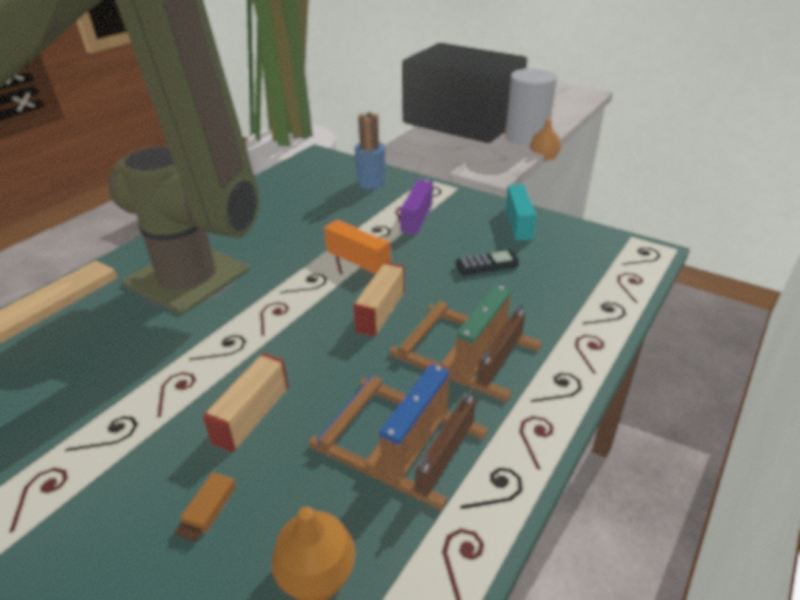

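Candidates in the top picture: pale blocks with red ends at (381,340) and (560,349), which are the blanks. The look-alikes are orange (314,422), purple (193,415), turquoise (143,297) and the comb (632,310). The green rack is near (388,245), the blue near (508,238). The scene view agrees on all of this.

```bash
cat > h.py <<'E'
import numpy as np,cv2
from workcell import bot
from scipy.spatial.transform import Rotation as R
def rot(q): return R.from_quat([q[1],q[2],q[3],q[0]])
def campose(n,obs=None):
    c=bot.camera_info(n)
    if n=="wrist":
        T=np.eye(4);T[:3,:3]=rot(obs["tool_rot"]).as_matrix();T[:3,3]=obs["eef_pos"]
        T=T@c["T_tool_cam"]; return c,T[:3,:3],T[:3,3]
    M=cv2.Rodrigues(c["rvec"])[0]; return c,M.T,-M.T@c["tvec"]
def w(n,uv,z,obs=None,scale=1):
    """full-res pixels (n x 2) -> world at height z"""
    c,M,o=campose(n,obs); K=c["camera_matrix"]; uv=np.atleast_2d(np.asarray(uv,float))/scale
    out=[]
    for u,v in uv:
        d=np.array([(u-K[0,2])/K[0,0],(v-K[1,2])/K[1,1]]); s=d.copy()
        for _ in range(30): s=d/(1+c["k1"]*(s@s))
        r=M@np.array([*s,1]); out.append(o+r*(z-o[2])/r[2])
    return np.array(out)
def proj(n,P,obs=None):
    c,M,o=campose(n,obs); K=c["camera_matrix"]; p=(np.atleast_2d(P)-o)@M; s=p[:,:2]/p[:,2:]
    s=s*(1+c["k1"]*(s**2).sum(1))[:,None]
    return s*[K[0,0],K[1,1]]+K[:2,2]
def down(a):
    """tool z down, tool y (closing line) at world yaw a"""
    y=np.array([np.cos(a),np.sin(a),0]);z=np.array([0,0,-1.]);x=np.cross(y,z)
    q=R.from_matrix(np.c_[x,y,z]).as_quat(); return np.array([q[3],*q[:3]])
E
python3 - <<'E'
from h import *
S=800/512
for nm,pts,z in[("blankL top",[(381,338)],.07),("Lends",[(343,345),(420,329)],.07),("blankR",[(562,347)],.07),("Rends",[(525,354),(600,338)],.07),
 ("greenbar",[(345,212),(427,208)],.118),("bluebar",[(471,206),(553,202)],.118),
 ("greenfront",[(349,284),(431,280)],.03),("bluefront",[(470,281),(552,277)],.03),("gourd",[(627,213)],.08),("orange",[(314,422)],.07),("comb",[(632,310)],.02),("phone",[(254,288)],.02)]:
    print(nm,w("top",pts,z,scale=S).round(4).tolist())
ob=bot.get_obs();print(rot(ob["tool_rot"]).as_matrix().round(3))
E
```

```text
blankL top [[0.4542, 0.1351, 0.07]]
Lends [[0.4411, 0.2107, 0.07], [0.4713, 0.0571, 0.07]]
blankR [[0.4308, -0.2266, 0.07]]
Rends [[0.4182, -0.151, 0.07], [0.4476, -0.3057, 0.07]]
greenbar [[0.7014, 0.2039, 0.118], [0.7078, 0.0402, 0.118]]
bluebar [[0.7111, -0.048, 0.118], [0.7186, -0.2146, 0.118]]
greenfront [[0.5733, 0.2022, 0.03], [0.5797, 0.0302, 0.03]]
bluefront [[0.5766, -0.0517, 0.03], [0.5832, -0.2262, 0.03]]
gourd [[0.7078, -0.3817, 0.08]]
orange [[0.2911, 0.267, 0.07]]
comb [[0.5117, -0.3978, 0.02]]
phone [[0.5694, 0.4047, 0.02]]
[[ 0.956  0.294 -0.   ]
 [ 0.294 -0.956  0.002]
 [ 0.    -0.002 -1.   ]]
```

```bash
python3 - <<'E'
from h import *
import pickle
bot.move_pose([.53,-.01,.27],down(np.pi/2)); bot.wait(.3)
ob=bot.get_obs(); im=bot.get_image("wrist"); pickle.dump(ob,open("ob1.pkl","wb")); cv2.imwrite("pics/w1raw.png",im)
print(ob["t"],ob["eef_pos"],ob["q"])
cv2.imwrite("pics/w1.png",cv2.resize(im,(800,600),interpolation=cv2.INTER_CUBIC))
E
```

```text
2.8917 [ 0.53001829 -0.01031287  0.26992695] [-1.20722975e-01 -1.74706706e-01  1.84284663e+00 -2.61728650e-05
  1.47358095e+00 -1.69092371e+00]
```

View pics/w1.png

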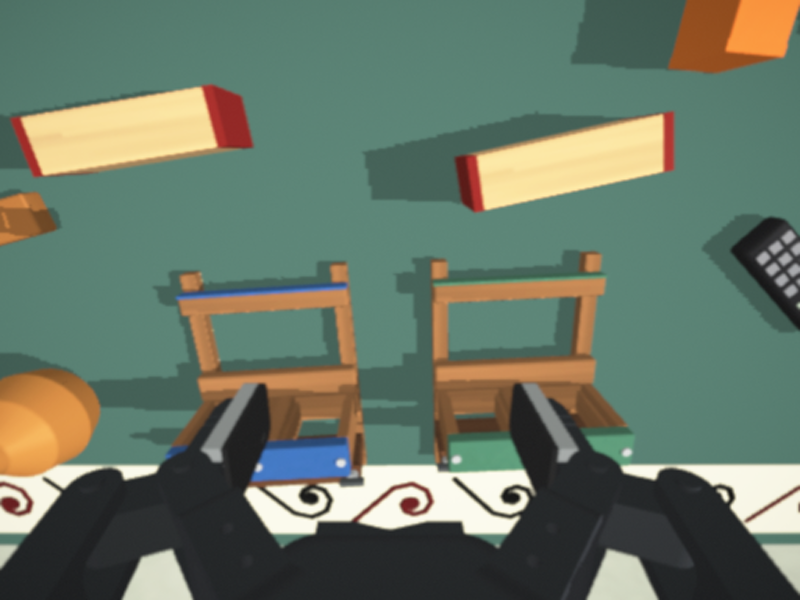

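The wrist picture shows both blanks (top faces around (125,130) and (575,160)) and both racks, with the image's up pointing toward the robot. I'll enlarge it to read the corners.

```bash
python3 - <<'E'
import cv2
im=cv2.imread("pics/w1raw.png")
def crop(n,x,y,wd,h,s):
    c=cv2.resize(im[y:y+h,x:x+wd],None,fx=s,fy=s,interpolation=cv2.INTER_CUBIC)
    for i in range(0,wd,20): cv2.putText(c,str(x+i),(i*s,8),0,.33,(255,255,255),1);cv2.line(c,(i*s,10),(i*s,14),(255,255,255),1)
    for i in range(0,h,20): cv2.putText(c,str(y+i),(0,i*s+4),0,.33,(255,255,255),1)
    return cv2.imwrite(n,c)
import numpy as np
a=im[45:145,0:180];b=im[60:160,270:450]
L=[cv2.resize(q,None,fx=4,fy=4,interpolation=cv2.INTER_CUBIC)[:300] for q in(a,b)]
cv2.imwrite("pics/blanks.png",np.vstack(L)) # left: origin (0,45); right: origin (270,60), x4
crop("pics/racks.png",105,155,310,160,2) if 0 else None
cv2.imwrite("pics/racks.png",cv2.resize(im[155:315,108:408],(800,427),interpolation=cv2.INTER_CUBIC)) # x2.667
E
```

```text
(no output)
```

View pics/blanks.png

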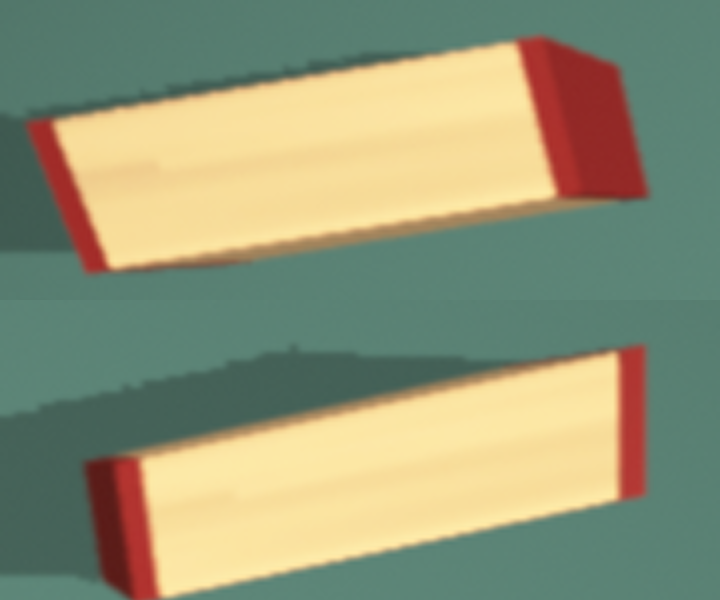

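View pics/racks.png

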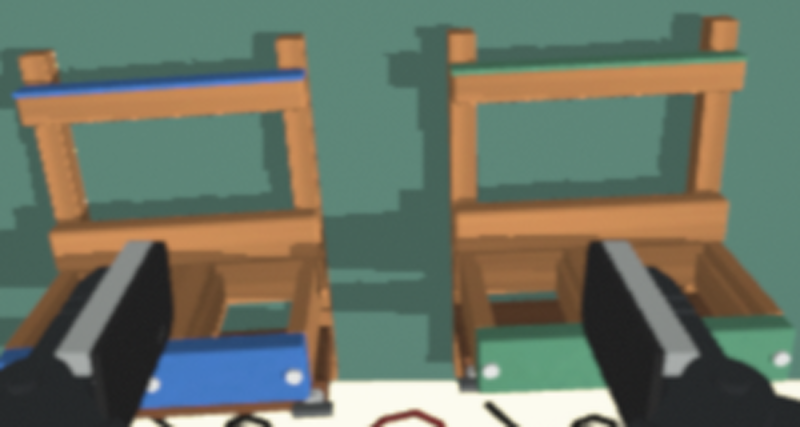

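```bash
cat > meas.py <<'E'
from h import *
import pickle
from scipy.optimize import least_squares
ob=pickle.load(open("ob1.pkl","rb"))
B={"R":np.array([(28,122),(545,37),(575,197),(90,272)])/4+[0,45],"L":np.array([(118,158),(645,46),(645,195),(140,300)])/4+[270,60]}
blanks={}
for k,p in B.items():
    c=w("wrist",p,.07,ob)[:,:2]
    e1=(c[0]+c[3])/2;e2=(c[1]+c[2])/2;d=e2-e1
    blanks[k]=(c.mean(0),np.arctan2(d[1],d[0]))
    if __name__=="__main__": print(k,blanks[k],"len",np.linalg.norm(d),"wid",np.linalg.norm(c[0]-c[3]),np.linalg.norm(c[1]-c[2]))
if __name__=="__main__":
  for k,p in {"blue":[(18,92),(303,72),(22,124),(307,104),(53,233),(320,212),(58,256),(322,238)],"green":[(452,68),(745,54),(453,103),(742,88),(455,210),(726,199),(457,238),(727,228)]}.items():
    c=w("wrist",np.array(p)/(800/300)+[108,155],.03,ob)[:,:2]
    for a,b in c.reshape(-1,2,2): print(k,a.round(4),b.round(4),"mid",((a+b)/2).round(4),"len",np.linalg.norm(b-a).round(4),"yaw",np.arctan2(-(b-a)[0],(b-a)[1]).round(4))
  for k,p in {"bluebar":[(140,340),(305,335),(292,377),(153,384)],"greenbar":[(478,333),(785,318),(793,370),(480,390),(491,371),(782,358)]}.items():
    print(k,w("wrist",np.array(p)/(800/300)+[108,155],.118,ob)[:,:2].round(4).tolist())
E
python3 meas.py
```

```text
R (array([ 0.43083701, -0.22620071]), np.float64(1.7113325844606557)) len 0.16344627994513117 wid 0.045371686447667404 0.045782267677648356
L (array([0.45461065, 0.1393628 ]), np.float64(1.7732024475236616)) len 0.16432137117095336 wid 0.04575645239362005 0.04516642707978481
blue [ 0.5828 -0.2219] [ 0.5707 -0.0532] mid [ 0.5768 -0.1375] len 0.1691 yaw 0.0713
blue [ 0.603  -0.2228] [ 0.5906 -0.0515] mid [ 0.5968 -0.1371] len 0.1717 yaw 0.0724
blue [ 0.677  -0.2151] [ 0.6624 -0.0457] mid [ 0.6697 -0.1304] len 0.17 yaw 0.0859
blue [ 0.6936 -0.2143] [ 0.6808 -0.0449] mid [ 0.6872 -0.1296] len 0.1699 yaw 0.0753
green [0.5685 0.0338] [0.5602 0.2038] mid [0.5643 0.1188] len 0.1701 yaw 0.0483
green [0.5901 0.0352] [0.581  0.2055] mid [0.5856 0.1203] len 0.1705 yaw 0.0533
green [0.6612 0.0388] [0.6539 0.2074] mid [0.6575 0.1231] len 0.1688 yaw 0.0431
green [0.681  0.0407] [0.6743 0.2113] mid [0.6777 0.126 ] len 0.1707 yaw 0.0395
bluebar [[0.6904, -0.1344], [0.6874, -0.0479], [0.7142, -0.0557], [0.7186, -0.1305]]
greenbar [[0.6864, 0.0425], [0.6776, 0.2014], [0.7105, 0.2118], [0.723, 0.0452], [0.7105, 0.0505], [0.7027, 0.2045]]
```

```bash
cat > pick.py <<'E'
from meas import *
def avgf(n=15):
    F=[]
    for _ in range(n): bot.wait(.04);o=bot.get_obs();F.append(np.r_[o["force"],o["joint_efforts"]])
    return np.mean(F,0),np.std(F,0)
def pick(k):
    c,y=blanks[k]; o=down(y-np.pi/2)
    bot.move_pose([*c,.14],o); bot.move_l([*c,.062],vel=.12); bot.wait(.3)
    f0,_=avgf()
    bot.move_l([*c,.047],vel=.06); bot.gripper_close(35); bot.wait(.2)
    ob=bot.get_obs();print("grip",ob["gripper_width"]*.085,ob["grip_force"])
    bot.move_l([*c,.062],vel=.04); bot.wait(.4)
    f1,s=avgf(); d=f1-f0
    ob=bot.get_obs();print("t",ob["t"],"dF",d[:3].round(3),"std",s[:3].round(3),"mass g",-d[2]/9.81*1000,"deff",d[3:].round(3),ob["eef_pos"],"grip",ob["gripper_width"]*.085,ob["grip_force"])
    return d
E
python3 - <<'E'
from pick import *
pick("L")
E
```

```text
grip 1.010375075634067e-06 17.68528338521719
t 9.0667 dF [ 0.076 -0.04  -0.065] std [0.548 0.382 0.535] mass g 6.580216048666661 deff [-0.     0.05   0.051 -0.     0.002  0.   ] [0.45462924 0.13935405 0.06202765] grip -0.00013294650383855418 0.0
```

```bash
python3 - <<'E'
from h import *
im=bot.get_image("wrist"); t=bot.get_image("top")
cv2.imwrite("pics/m1.png",np.hstack([cv2.resize(im,(400,300)),cv2.resize(t[150:270,180:340],(400,300))]))
print(bot.get_obs()["gripper_width"])
E
```

```text
0.004173833809035992
```

View pics/m1.png

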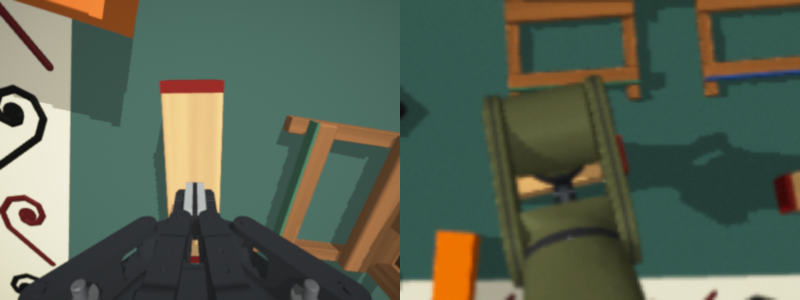

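```bash
python3 - <<'E'
from h import *
from meas import blanks
ob=bot.get_obs(); print(ob["eef_pos"],ob["gripper_width"],ob["force"])
s=400/512
for z in(0.,.035,.07): print(z,w("wrist",[(160,81),(223,80),(163,92),(224,92),(195,262)],z,ob,s).round(4).tolist())
tip=ob["eef_pos"]+[0,0,-.014]
print("tip px",proj("wrist",[tip,ob["eef_pos"]],ob)*s)
c,y=blanks["L"];d=np.array([np.cos(y),np.sin(y)])
print("ends expected",[(proj("wrist",[[*(c+k*.0825*d),.07]],ob)*s).round(0).tolist() for k in(1,-1)])
cv2.imwrite("pics/m2.png",cv2.resize(bot.get_image("wrist")[90:384,150:350],(544,800))[:600])
cv2.imwrite("pics/m2.png",cv2.resize(bot.get_image("wrist")[200:384,150:350],(652,600),interpolation=cv2.INTER_CUBIC))
E
```

```text
[0.4546008  0.13935029 0.06199306] 0.004173833809035992 [ 0.85065555 -0.40229553 -0.2357717 ]
0.0 [[0.405, 0.2101, 0.0], [0.4676, 0.2239, 0.0], [0.4097, 0.2, 0.0], [0.4715, 0.2127, 0.0], [0.4878, -0.016, 0.0]]
0.035 [[0.4102, 0.2118, 0.035], [0.4631, 0.2234, 0.035], [0.4141, 0.2032, 0.035], [0.4664, 0.2139, 0.035], [0.4802, 0.0206, 0.035]]
0.07 [[0.4153, 0.2134, 0.07], [0.4586, 0.223, 0.07], [0.4186, 0.2065, 0.07], [0.4613, 0.2152, 0.07], [0.4725, 0.0572, 0.07]]
tip px [[193.79017111 172.03766283]
 [193.75630393 178.93299308]]
ends expected [[[193.0, 76.0]], [[193.0, 260.0]]]
```

View pics/m2.png

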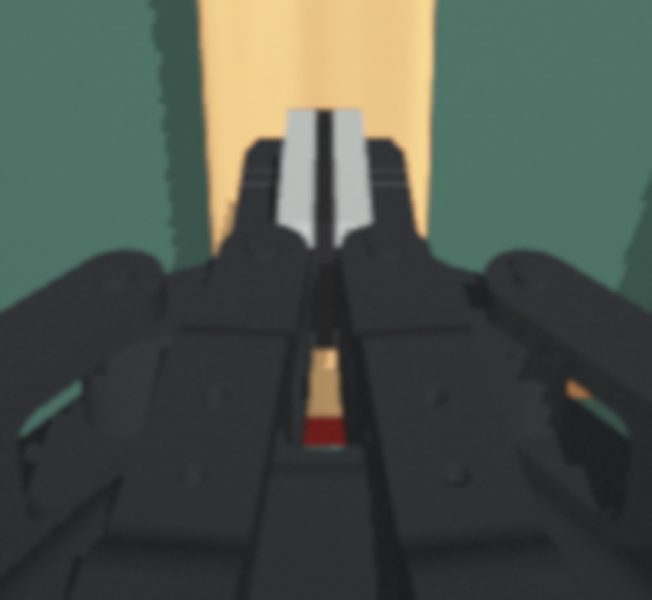

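```bash
python3 - <<'E'
from h import *
p=bot.get_obs()["eef_pos"]
r=bot.move_l([p[0],p[1],.045],vel=.01,stop_force=3); o=bot.get_obs(); print(r,o["eef_pos"],o["force"],o["gripper_width"],o["t"])
bot.move_l([p[0],p[1],.14],vel=.15)
bot.wait(.3);ob=bot.get_obs(); im=bot.get_image("wrist"); cv2.imwrite("pics/m3.png",cv2.resize(im,(800,600)))
print(ob["eef_pos"],ob["t"],"tip px",proj("wrist",[ob["eef_pos"]+[0,0,-.014]],ob)*800/512)
E
```

```text
True [0.45462272 0.13936879 0.04852361] [-0.86578714  0.15609347  3.94478227] -0.0004739390958801444 10.5
[0.45408361 0.13925094 0.13904581] 11.5667 tip px [[387.68689182 344.07646634]]
```

View pics/m3.png

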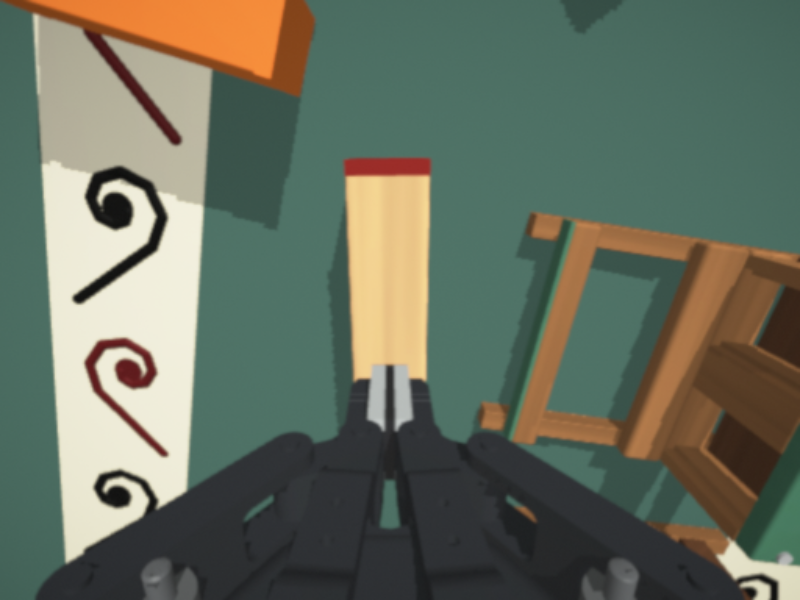

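```bash
python3 - <<'E'
from h import *
ob=bot.get_obs(); M=rot(ob["tool_rot"]).as_matrix()
for dz in(.014,-.0215):
  for dx in(0,.011): print(dz,dx,proj("wrist",[ob["eef_pos"]+M@[dx,y,dz] for y in(-.005,.005)],ob)*800/512)
c=bot.get_obs()["eef_pos"]
# descend open beside the blank, guarded
bot.ungrasp(); bot.move_l([.4546,.1394,.055],vel=.15); r=bot.move_l([.4546,.1394,.0115],vel=.05,stop_force=5)
o=bot.get_obs(); print(r,o["eef_pos"],o["force"],o["t"])
cv2.imwrite("pics/m4.png",cv2.resize(bot.get_image("wrist"),(600,450)))
E
```

```text
0.014 0 [[376.76149382 344.08779727]
 [398.39988044 344.06291411]]
0.014 0.011 [[376.51709702 321.98603004]
 [398.55727481 321.96198288]]
-0.0215 0 [[374.33129308 383.44118878]
 [400.44915574 383.40843446]]
-0.0215 0.011 [[373.97996734 357.54835338]
 [400.68636319 357.51669887]]
False [0.45494462 0.13945747 0.0118062 ] [ 0.15230082 -0.58351655  0.69044822] 14.1333
```

View pics/m4.png

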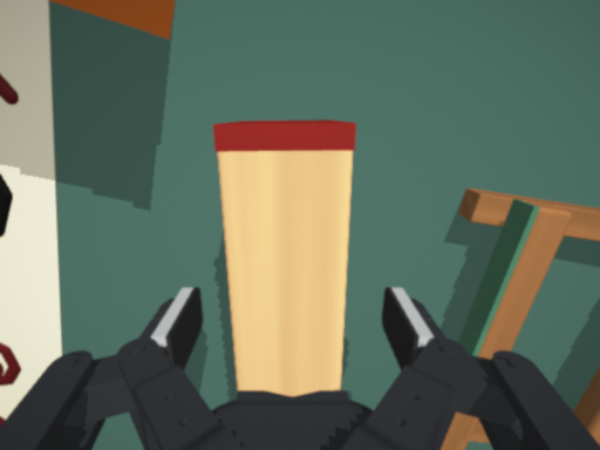

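```bash
cat > pick.py <<'E'
from meas import *
ZG=.0115
def avgf(n=30):
    F=[]
    for _ in range(n): bot.wait(.02);o=bot.get_obs();F.append(np.r_[o["force"],o["joint_efforts"]])
    return np.mean(F,0),np.std(F,0)/n**.5
def pick(k,approach=True):
    c,y=blanks[k]; o=down(y-np.pi/2)
    if approach: bot.move_pose([*c,.1],o); bot.move_l([*c,ZG+.013],vel=.12,stop_force=8)
    else: bot.move_l([*c,ZG+.013],vel=.06)
    bot.wait(.3); f0,_=avgf()
    bot.move_l([*c,ZG],vel=.06); bot.gripper_close(35); bot.wait(.2)
    ob=bot.get_obs();print("grip",ob["gripper_width"]*.085,ob["grip_force"],ob["force"])
    if ob["gripper_width"]*.085<.03: print("MISSED");return
    bot.move_l([*c,ZG+.013],vel=.05); bot.wait(.4)
    f1,s=avgf(); d=f1-f0
    ob=bot.get_obs();r=np.hypot(*ob["eef_pos"][:2])
    print("t",ob["t"],"dF",d[:3].round(3),"sem",s[:3].round(3),"mass g",-d[2]/9.81*1000,"deff",d[3:].round(3),"sem",s[3:].round(3),"m from q2",d[4]/r/9.81*1000,ob["eef_pos"],"grip",ob["gripper_width"]*.085,ob["grip_force"])
E
python3 - <<'E'
from pick import *
pick("L",False)
E
```

```text
grip 0.04421081794042301 37.221786975860596 [-0.86880098 -0.76702578  2.91460155]
t 17.675 dF [-0.114 -0.05  -4.301] sem [0.095 0.063 0.103] mass g 438.426035634884 deff [-1.000e-03 -1.937e+00 -2.076e+00 -9.000e-03  2.000e-03  0.000e+00] sem [0.    0.001 0.002 0.    0.    0.   ] m from q2 -415.7008903671185 [0.45385994 0.14048915 0.02450616] grip 0.0439054175931543 36.53298497200012
```

```bash
python3 - <<'E'
from h import *
A=[];b=[]
for r in np.linspace(.4,.8,9):
  for z in(.1,.25,.4):
    q=bot.ik([r,0,z],down(0))
    if q is not None: A.append([1,np.sin(q[1]),np.sin(q[1]+q[2]),np.cos(q[1]+q[2])]);b.append(r)
x,res,_,_=np.linalg.lstsq(np.array(A),b,rcond=None);print(x,res)
q=bot.get_obs()["q"];r=np.hypot(*bot.get_obs()["eef_pos"][:2])
print(r,1937/9.81/(r-x[0]),2076/9.81/(r-x[0]-x[1]*np.sin(q[1])))
E
```

```text
[0.00525591 0.45042526 0.61030386 0.04230336] [3.37253741e-07]
0.47510635612039065 420.24346954352916 423.10752963559094
```

```bash
cat > place.py <<'E'
from h import *
RACK={"damp":(np.array([.6525,-.1322]),.077),"dry":(np.array([.6415,.1232]),.050)}
ZG=.0115
def frame(r,p,off=(0,0)):
    o,y=RACK[r]; c,s=np.cos(y),np.sin(y); return o+np.array([[c,-s],[s,c]])@(np.array(p)+off)
def hover(r,lane,z=.05):
    c=frame(r,(-.047,lane*.045)); o=down(RACK[r][1]+np.pi/2)
    p=bot.get_obs()["eef_pos"]; bot.move_l([p[0],p[1],ZG+.09],vel=.15)
    bot.move_pose([*c,ZG+.09],o); bot.move_l([*c,ZG+z],vel=.08); bot.wait(.4)
    ob=bot.get_obs(); im=bot.get_image("wrist"); cv2.imwrite(f"pics/hov_{r}{lane}.png",im)
    import pickle; pickle.dump(ob,open(f"hov_{r}{lane}.pkl","wb"))
    hsv=cv2.cvtColor(im,cv2.COLOR_BGR2HSV)
    yaw=RACK[r][1]; e=ob["eef_pos"][:2]; R2=np.array([[np.cos(yaw),-np.sin(yaw)],[np.sin(yaw),np.cos(yaw)]])
    print("t",ob["t"],"cmd err",e-c,"grip",ob["gripper_width"]*.085)
    hsvr=cv2.inRange(hsv,(0,150,60),(6,255,255))|cv2.inRange(hsv,(172,150,60),(180,255,255))
    rng=((105,120,60),(125,255,255)) if r=="damp" else ((62,70,50),(80,255,170))
    for nm,m in(("red",hsvr),("strip",cv2.inRange(hsv,*rng))):
        m=m.copy(); m[230:]=0
        n,l,st,_=cv2.connectedComponentsWithStats(m)
        for i in np.argsort(-st[1:,4])[:3]+1:
            if st[i,4]<15: continue
            ys,xs=np.where(l==i); a=xs.argmin();b=xs.argmax()
            z=ob["eef_pos"][2]-ZG+.07 if nm=="red" else .03
            W=w("wrist",[(xs[a],ys[a]),(xs[b],ys[b])],z,ob)[:,:2]
            print(nm,st[i].tolist(),"world",W.round(4).tolist(),"rack",((W-RACK[r][0])@R2).round(4).tolist(),"rel tcp",((W-e)@R2).round(4).tolist())
E
python3 - <<'E'
from place import *
hover("damp",1)
E
```

```text
t 21.0333 cmd err [ 2.09281755e-04 -4.32110971e-05] grip 0.044380953894438156
red [188, 106, 120, 26, 2926] world [[0.5254, -0.1204], [0.5217, -0.076]] rack [[-0.1258, 0.0215], [-0.1261, 0.0661]] rel tcp [[-0.079, -0.0234], [-0.0793, 0.0211]]
strip [73, 169, 120, 9, 877] world [[0.5832, -0.2253], [0.5773, -0.1363]] rack [[-0.0762, -0.0875], [-0.0753, 0.0017]] rel tcp [[-0.0294, -0.1325], [-0.0285, -0.0433]]
```

```bash
cat >> place.py <<'E'
def T(): o=bot.get_obs(); return o["eef_pos"],o["force"].round(2).tolist(),round(o["t"],2)
def setdown(r,lane):
    c=frame(r,(-.047,lane*.045))
    bot.move_l([*c,ZG+.033],vel=.05)
    print("down",bot.move_l([*c,ZG+.0275],vel=.008,stop_force=2.5),*T())
def rx(r): return (bot.get_obs()["eef_pos"][:2]-RACK[r][0])@[np.cos(RACK[r][1]),np.sin(RACK[r][1])]
def slide(r,lane,dy=0):
    z=bot.get_obs()["eef_pos"][2]
    s=bot.move_l([*frame(r,(-.004,lane*.045+dy)),z],vel=.03,stop_force=9); print("slide",s,rx(r),*T())
    if s: return False
    s=bot.move_l([*frame(r,(.036,lane*.045+dy)),z],vel=.006,stop_force=9)
    a=T();bot.wait(.25); print("creep",s,rx(r),*a); print(*T()); return s
E
python3 - <<'E'
from place import *
setdown("damp",1); bot.wait(.2); print(*T()); slide("damp",1)
E
```

```text
down True [ 0.60248126 -0.09104004  0.04180206] [-1.04, 1.28, 5.02] 22.03
[ 0.60247013 -0.0910513   0.04177908] [-0.05, -0.03, 5.95] 22.23
slide True -0.04687563108830412 [ 0.6023096  -0.09104172  0.04179732] [-0.98, -0.26, 3.6] 22.57
```

```bash
python3 - <<'E'
from place import *
p=bot.get_obs()["eef_pos"]; bot.move_l([p[0],p[1],p[2]+.0004],vel=.005); bot.wait(.2); print(*T())
p=bot.get_obs()["eef_pos"]
s=bot.move_l([*frame("damp",(-.037,.045)),p[2]],vel=.012,stop_force=15);print(s,rx("damp"),*T()); bot.wait(.1);print(*T())
E
```

```text
[ 0.60232883 -0.09101683  0.04198114] [0.91, -1.43, -0.45] 23.32
False -0.03682497569096589 [ 0.61231926 -0.09012322  0.04193974] [-1.55, 0.28, 1.93] 24.3
[ 0.61230441 -0.09012436  0.04194107] [-1.94, 0.62, 1.12] 24.4
```

Sliding smoothly with about 2 N of friction, so I'll continue.

```bash
python3 - <<'E'
from place import *
z=.0420
s=bot.move_l([*frame("damp",(-.006,.045)),z],vel=.02,stop_force=14);print(s,rx("damp"),*T())
if not s:
    s=bot.move_l([*frame("damp",(.036,.045)),z],vel=.006,stop_force=8); a=T(); bot.wait(.25); print(s,rx("damp"),*a); print(*T())
E
```

```text
True -0.029028034396101927 [ 0.62009613 -0.08956278  0.04176703] [-1.39, 0.42, 2.96] 25.12
```

```bash
python3 - <<'E'
from place import *
z=.0422
for x in(-.024,-.018,-.012,-.006):
    s=bot.move_l([*frame("damp",(x,.045)),z],vel=.012,stop_force=14); print(s,rx("damp"),*T()); bot.wait(.05); print(*T())
    if s: break
E
```

```text
True -0.029302651207778037 [ 0.61981905 -0.08954149  0.04178306] [-2.56, -0.01, 3.22] 25.51
[ 0.61981803 -0.08956271  0.04175378] [-0.46, -0.21, 3.77] 25.56
```

```bash
python3 - <<'E'
from place import *
def av(n=12):
    L=[]
    for _ in range(n): bot.wait(.02);o=bot.get_obs();L.append(np.r_[o["force"],o["moment"]])
    return np.mean(L,0).round(3)
z=.0422;y0=.045
bot.move_l([*frame("damp",(-.031,y0)),z],vel=.01); a=av();print(rx("damp"),a,T()[0])
s=bot.move_l([*frame("damp",(-.024,y0)),z],vel=.008,stop_force=7); b=av();print(s,rx("damp"),b,T()[0]); print((b-a).round(3))
E
```

```text
-0.031035255868639512 [ 1.409 -0.027 -1.053 -0.008 -0.591  0.006] [ 0.61808966 -0.08964989  0.04193802]
True -0.02963754751086794 [-1.132  0.142  3.387 -0.043 -0.304  0.035] [ 0.61948664 -0.08958663  0.04183802]
[-2.541  0.169  4.44  -0.035  0.287  0.029]
```

```bash
cat >> place.py <<'E'
def av(n=10):
    L=[]
    for _ in range(n): bot.wait(.02);o=bot.get_obs();L.append(np.r_[o["force"],o["moment"]])
    return np.mean(L,0).round(3)
E
python3 - <<'E'
from place import *
z=.0423
bot.move_l([*frame("damp",(-.031,.045)),z],vel=.01)
for x in(-.0300,-.0293,-.0288,-.0283):
    bot.move_l([*frame("damp",(x,.045)),z],vel=.005); a=av(); print(x,rx("damp").round(5),a,bot.get_obs()["eef_pos"].round(5))
    if np.hypot(a[0],a[1])>13: break
E
```

```text
-0.03 -0.03036 [-3.422  0.213  2.619 -0.041  0.21  -0.019] [ 0.61877 -0.0896   0.0421 ]
-0.0293 -0.02956 [-4.007 -0.552  1.471 -0.099  0.329  0.012] [ 0.61956 -0.08955  0.04206]
-0.0288 -0.02955 [-6.362 -0.606  2.604 -0.149  0.573  0.051] [ 0.61957 -0.0896   0.04207]
-0.0283 -0.0296 [-8.323 -0.693  4.055 -0.135  0.808  0.078] [ 0.61952 -0.08959  0.04208]
```

```bash
python3 - <<'E'
from h import *
import pickle
for f,o,rg,nm in(("pics/w1raw.png","ob1.pkl",((105,120,60),(125,255,255)),"blue"),("pics/hov_damp1.png","hov_damp1.pkl",((105,120,60),(125,255,255)),"blue"),("pics/w1raw.png","ob1.pkl",((60,60,50),(85,255,170)),"green")):
    im=cv2.imread(f);ob=pickle.load(open(o,"rb"));m=cv2.inRange(cv2.cvtColor(im,cv2.COLOR_BGR2HSV),*rg);m[230:]=0
    if nm=="green": m[:165]=0;m[200:]=0;m[:,:270]=0;m[:,400:]=0
    n,l,st,_=cv2.connectedComponentsWithStats(m);i=1+np.argmax(st[1:,4]) if nm=="blue" else None
    ys,xs=np.where(l==i if nm=="blue" else m>0)
    if nm=="green": print("green px",len(xs),xs.min(),xs.max(),ys.min(),ys.max())
    print(nm,st[i] if i else "",end=" ")
    u=np.unique(xs); P=w("wrist",[(x,ys[xs==x].max()) for x in u],.03,ob)
    k=np.polyfit(P[:,1],P[:,0],1); r=P[:,0]-np.polyval(k,P[:,1]); g=abs(r)<.003; k=np.polyfit(P[g,1],P[g,0],1)
    print("yaw",-k[0],"ends",P[0,:2],P[-1,:2],g.mean())
E
```

```text
blue [113 181 108  11 341] yaw 0.06490216066242936 ends [ 0.58529581 -0.22513412] [ 0.57237142 -0.05587838] 1.0
blue [ 73 169 120   9 877] yaw 0.063453901552794 ends [ 0.58482609 -0.22554578] [ 0.57882187 -0.13631942] 1.0
green px 2545 270 399 165 199
green  Traceback (most recent call last):
  File "<stdin>", line 11, in <module>
    raise TypeError("expected non-empty vector for x")
TypeError: expected non-empty vector for x
```

```bash
sed -i 's/"damp":(np.array(\[.6525,-.1322\]),.077)/"damp":(np.array([.6525,-.1347]),.064)/' place.py; python3 - <<'E'
from place import *
p=bot.get_obs()["eef_pos"]; u=np.array([np.cos(.07),np.sin(.07)])
bot.move_l([*(p[:2]-.012*u),.0423],vel=.03); bot.move_l([*(p[:2]-.012*u),.0455],vel=.02)
bot.move_l([*frame("damp",(-.042,.045)),.0455],down(.064+np.pi/2),vel=.02)
bot.move_l([*frame("damp",(-.042,.045)),.0421],vel=.012); print(av(5),T()[0],T()[2])
for x,v in((-.031,.025),(-.028,.01),(-.024,.01),(-.008,.025)):
    s=bot.move_l([*frame("damp",(x,.045)),.0422],vel=v,stop_force=16); a=av(5); print(s,x,rx("damp").round(4),a,bot.get_obs()["t"])
    if s or np.hypot(*a[:2])>9: break
E
```

```text
[ 0.28   0.092 -1.963  0.048  0.077 -0.007] [ 0.60797144 -0.092483    0.04236101] 30.48
False -0.031 -0.0304 [ 0.422 -0.069 -0.687  0.045  0.125 -0.002] 31.15
False -0.028 -0.0282 [-3.335 -0.246  1.593 -0.075  0.903  0.019] 31.6833
False -0.024 -0.0237 [-2.479 -0.212  0.711  0.02   0.707  0.   ] 32.3167
False -0.008 -0.0075 [-0.291  0.132 -0.999  0.026  0.255  0.016] 33.1917
```

In the cheeks, with almost no side load. Next is the creep to the stop.

```bash
python3 - <<'E'
from place import *
s=bot.move_l([*frame("damp",(.036,.045)),.0422],vel=.007,stop_force=8); a=T(); print(s,rx("damp"),*a,av(5))
E
```

```text
True 0.022761814067592874 [ 0.67233795 -0.08834836  0.04186766] [1.31, -0.78, 3.83] 37.23 [ 3.491  0.257  3.407 -0.022 -0.058  0.021]
```

```bash
cat >> place.py <<'E'
def press(r,lane,goal=9.5):
    x=rx(r); z=bot.get_obs()["eef_pos"][2]; c=[np.cos(RACK[r][1]),np.sin(RACK[r][1])]
    for i in range(14):
        x+=.0006; bot.move_l([*frame(r,(x,lane*.045)),z+.0002],vel=.006); a=av(4); f=-a[:2]@c
        print(round(x,4),rx(r).round(4),f.round(2),a.round(2).tolist())
        if f>goal: break
        if f>goal-3: x-=.0002
    bot.wait(.1)
def release(r,lane):
    bot.ungrasp(); p=bot.get_obs()["eef_pos"]; bot.move_l([p[0],p[1],ZG+.16],vel=.15); print("released",*T())
E
python3 - <<'E'
from place import *
press("damp",1); print(bot.get_obs()["t"])
E
```

```text
0.0233 0.0226 1.01 [-1.02, 0.1, 5.45, -0.13, -0.01, 0.0]
0.0239 0.0225 3.14 [-3.13, -0.28, 6.89, -0.17, 0.28, 0.02]
0.0245 0.0225 6.29 [-6.28, -0.31, 8.42, -0.16, 0.57, 0.02]
0.0251 0.0225 8.45 [-8.44, -0.46, 9.7, -0.2, 0.89, 0.05]
0.0255 0.0224 9.63 [-9.6, -0.67, 11.29, -0.21, 1.05, 0.04]
39.5417
```

```bash
sed -i 's/z+.0002\],vel/z+dz],vel/; s/goal=9.5):/goal=9.5,dz=.0002,x0=None):/; s/    x=rx(r); z=/    x=rx(r) if x0 is None else x0; z=/' place.py; python3 - <<'E'
from place import *
bot.move_l([*frame("damp",(.0255,.045)),.0426],vel=.006); print(av(4))
press("damp",1,10.5,.0008,.0252); print(bot.get_obs()["t"])
release("damp",1)
E
```

```text
[-8.659 -0.83   8.552 -0.242  0.832  0.047]
0.0258 0.0224 9.77 [-9.76, -0.45, 9.85, -0.24, 1.02, 0.06]
0.0262 0.0224 11.7 [-11.68, -0.73, 10.38, -0.23, 1.27, 0.08]
40.5917
released [ 0.67471244 -0.08780369  0.16992426] [-0.32, 0.11, 0.15] 42.08
```

```bash
sed -i 's/n=30/n=20/; s/bot.wait(.4)/bot.wait(.3)/' pick.py; python3 - <<'E'
from pick import *
pick("R")
q=bot.get_obs()["q"]
E
python3 - <<'E'
from h import *
import pickle
im=cv2.imread("pics/w1raw.png");ob=pickle.load(open("ob1.pkl","rb"));hsv=cv2.cvtColor(im,cv2.COLOR_BGR2HSV)
# wood (orange-brown) front bearer of each rack: lateral extents and edges
m=cv2.inRange(hsv,(5,90,90),(18,255,255))
for nm,x0,x1,y0,y1 in(("blue",110,232,176,205),("green",270,395,172,200)):
    s=np.zeros_like(m);s[y0:y1,x0:x1]=m[y0:y1,x0:x1]
    # far edge: per column the lowest row of contiguous bearer within middle columns
    cols=range(x0+25,x1-25); far=[];near=[]
    for x in cols:
        r=np.where(s[:,x])[0]
        if len(r): far.append((x,r.max()+.5));near.append((x,r.min()-.5))
    for t,pp in(("far",far),("near",near)):
        P=w("wrist",pp,.03,ob);k=np.polyfit(P[:,1],P[:,0],1);print(nm,t,"yaw",-k[0],"x at y mid",np.polyval(k,P[:,1].mean()),P[:,1].mean())
    for y in range(y0,y1,3):
        r=np.where(s[y])[0]
        if len(r)>60: print("  row",y,r.min(),r.max(),w("wrist",[(r.min()-.5,y),(r.max()+.5,y)],.03,ob)[:,:2].round(4).tolist())
E
```

```text
grip 0.04448913415617654 37.203640937805176 [-2.05666814 -0.32637568  3.46424099]
t 46.675 dF [ 0.2   -0.271 -3.873] sem [0.086 0.111 0.118] mass g 394.8366891859869 deff [-1.000e-03 -1.770e+00 -1.798e+00 -0.000e+00  5.000e-03  0.000e+00] sem [0.    0.002 0.001 0.    0.    0.   ] m from q2 -370.77961568325253 [ 0.43083208 -0.22630172  0.02448654] grip 0.044550991941717626 36.5253084897995
blue far yaw 0.0655768578659186 x at y mid 0.596889524297716 -0.13433150629835222
blue near yaw 0.06507598915966739 x at y mid 0.5802131689150785 -0.13274574821665416
  row 191 131 223 [[0.5843, -0.1961], [0.5845, -0.0496]]
  row 194 115 223 [[0.5893, -0.2222], [0.5896, -0.0497]]
  row 197 115 224 [[0.5943, -0.223], [0.5946, -0.0483]]
green far yaw 0.025488958385603274 x at y mid 0.585240100931564 0.12151514835140231
green near yaw 0.05038235100946227 x at y mid 0.5677321915724003 0.11978072034330706
  row 181 324 386 [[0.5683, 0.1066], [0.5685, 0.2049]]
  row 184 276 386 [[0.5731, 0.032], [0.5734, 0.2057]]
  row 187 277 385 [[0.5781, 0.0337], [0.5783, 0.2049]]
  row 190 276 381 [[0.583, 0.0323], [0.5833, 0.1994]]
```

```bash
sed -i 's/"dry":(np.array(\[.6415,.1232\])/"dry":(np.array([.6415,.1207])/; s/ZG+.09\]/ZG+.125]/g; s/ZG+.125\],vel=.15/ZG+.125],vel=.2/; s/ZG+z\],vel=.08/ZG+z],vel=.12/' place.py; sed -i 's/(62,70,50),(80,255,170)/(55,60,40),(85,255,190)/' place.py; python3 - <<'E'
from place import *
hover("dry",1)
import pickle
im=cv2.imread("pics/hov_dry1.png");ob=pickle.load(open("hov_dry1.pkl","rb"))
P=[[*frame("dry",p),.03] for p in((-.077,-.086),(-.055,-.086),(-.077,.086),(-.077,0))]
px=proj("wrist",P,ob);print(px.round(1).tolist())
hsv=cv2.cvtColor(im,cv2.COLOR_BGR2HSV)
x,y=px[0].astype(int); 
m=cv2.inRange(hsv,(5,90,60),(18,255,255))
for r in range(y-2,y+18,3):
    q=np.where(m[r,x-40:x+60])[0]; print(r,(q.min()+x-40) if len(q) else None, w("wrist",[(q.min()+x-40.5,r)],.03,ob)[0,:2].round(4) if len(q) else "", hsv[r,x+30])
E
```

```text
t 50.1167 cmd err [2.54783387e-04 8.63841337e-05] grip 0.044373555201275165
red [188, 102, 122, 24, 2757] world [[0.5123, 0.1361], [0.5101, 0.181]] rack [[-0.1282, 0.0218], [-0.1282, 0.0668]] rel tcp [[-0.0815, -0.0232], [-0.0815, 0.0217]]
strip [0, 0, 512, 230, 93748] world [[0.4598, 0.0024], [0.444, 0.3179]] rack [[-0.1874, -0.109], [-0.1873, 0.2069]] rel tcp [[-0.1406, -0.1541], [-0.1406, 0.1618]]
strip [124, 201, 73, 29, 2025] world [[0.5898, 0.0656], [0.6086, 0.1211]] rack [[-0.0544, -0.0524], [-0.0329, 0.0021]] rel tcp [[-0.0076, -0.0975], [0.0139, -0.043]]
[[74.6, 172.9], [80.6, 200.3], [304.3, 172.6], [189.4, 172.7]]
170 None  [73 94 95]
173 None  [ 73  99 106]
176 None  [ 59  59 112]
179 81 [0.5735 0.0346] [ 14 144 136]
182 81 [0.5759 0.0343] [ 14 142 138]
185 82 [0.5783 0.0347] [ 14 145 135]
188 83 [0.5807 0.0351] [ 14 144 133]
```

```bash
python3 - <<'E'
from place import *
import pickle
for r in("damp","dry"):
    im=cv2.imread(f"pics/hov_{r}1.png");ob=pickle.load(open(f"hov_{r}1.pkl","rb"));hsv=cv2.cvtColor(im,cv2.COLOR_BGR2HSV)
    px=proj("wrist",[[*frame(r,(-.065,-.086)),.03]],ob)[0]; x,y=px.astype(int)
    m=cv2.inRange(hsv,(5,90,60),(18,255,255)); o,a=RACK[r];c,s=np.cos(a),np.sin(a)
    for row in range(y-8,y+9,4):
        q=np.where(m[row,x-40:x+60])[0]
        if len(q): print(r,row,(w("wrist",[(q.min()+x-40.5,row)],.03,ob)[0,:2]-o)@np.array([[c,-s],[s,c]]))
    # far/near edge lines of bearer on visible right half
    cols=range(x+15,x+85); 
    e=[(u,y-15+np.where(m[y-15:y+20,u])[0].min()-.5) for u in cols if m[y-15:y+20,u].any()]
    P=w("wrist",e,.03,ob); k=np.polyfit(P[:,1],P[:,0],1); print(r,"yaw",-k[0])
    # strip ends
    M=cv2.inRange(hsv,(105,120,60),(125,255,255)) if r=="damp" else cv2.inRange(hsv,(66,85,60),(82,255,130))
    for row in range(y-20,y-6,2):
        q=np.where(M[row,x-30:x+60])[0]; print(r,"strip",row,(q.min()+x-30) if len(q) else None,hsv[row,x+20].tolist(),hsv[row,x-15].tolist())
E
```

```text
damp 178 [-0.07180024 -0.08396756]
damp 182 [-0.06863238 -0.08534229]
damp 186 [-0.06545049 -0.08520655]
damp 190 [-0.06223623 -0.08506962]
damp 194 [-0.05898911 -0.08493148]
damp yaw 0.07601579622380798
damp strip 166 None [14, 143, 139] [78, 75, 98]
damp strip 168 None [8, 90, 125] [79, 76, 97]
damp strip 170 81 [108, 157, 120] [78, 75, 98]
damp strip 172 76 [108, 162, 121] [79, 76, 97]
damp strip 174 73 [107, 165, 144] [79, 75, 98]
damp strip 176 73 [107, 157, 148] [78, 75, 98]
damp strip 178 None [7, 78, 125] [79, 75, 98]
dry 180 [-0.07142286 -0.08271885]
dry 184 [-0.06825441 -0.08260426]
dry 188 [-0.0650538  -0.08248868]
dry 192 [-0.06182142 -0.08314022]
dry 196 [-0.05855496 -0.08302656]
dry yaw 0.048829942286210785
dry strip 168 119 [25, 85, 102] [78, 75, 95]
dry strip 170 84 [74, 96, 93] [78, 78, 95]
dry strip 172 79 [73, 96, 98] [78, 75, 95]
dry strip 174 77 [74, 100, 115] [78, 75, 95]
dry strip 176 77 [59, 59, 112] [78, 75, 95]
dry strip 178 None [14, 138, 131] [78, 75, 95]
dry strip 180 None [14, 143, 137] [78, 78, 95]
```

```bash
sed -i 's/\[.6415,.1207\]/[.6415,.1232]/' place.py; python3 - <<'E'
from place import *
r="dry"
bot.move_l([*frame(r,(-.044,.045)),.0455],vel=.04)
bot.move_l([*frame(r,(-.044,.045)),.0421],vel=.012); print(av(4),T()[0],T()[2])
for x,v in((-.031,.025),(-.025,.012),(-.019,.015)):
    s=bot.move_l([*frame(r,(x,.045)),.0422],vel=v,stop_force=16); a=av(4); print(s,x,rx(r).round(4),a,bot.get_obs()["t"])
    if s or np.hypot(*a[:2])>9: break
E
```

```text
[ 8.500e-02  2.000e-03 -3.655e+00 -7.000e-03  1.000e-02 -2.000e-02] [0.59534207 0.16595162 0.04215894] 51.23
False -0.031 -0.0312 [ 6.500e-02  2.260e-01 -3.659e+00  6.000e-03 -0.000e+00 -1.000e-03] 51.9583
False -0.025 -0.0251 [ 0.336  0.337 -3.964 -0.028  0.01   0.01 ] 52.675
False -0.019 -0.0191 [ 1.650e-01 -5.300e-02 -3.932e+00 -3.000e-03 -3.000e-03 -3.000e-03] 53.2917
```

```bash
python3 - <<'E'
from place import *
r="dry"; p=bot.get_obs()["eef_pos"]
s=bot.move_l([p[0],p[1],.0395],vel=.006,stop_force=3); a=av(3); z=bot.get_obs()["eef_pos"][2]; print(s,z,a)
s=bot.move_l([*frame(r,(-.004,.045)),z+.0002],vel=.025,stop_force=16); print(s,rx(r),av(3),T()[2])
if not s:
    s=bot.move_l([*frame(r,(.036,.045)),z+.0002],vel=.007,stop_force=8); print(s,rx(r),av(3),*T())
E
```

```text
True 0.04179827728743311 [-0.086 -0.167  5.341  0.064 -0.013  0.033]
False -0.003906422345454387 [-2.146 -0.308  2.923  0.08   0.2    0.01 ] 54.48
True 0.008140959133224006 [-0.045 -0.514  2.938  0.016 -0.271 -0.042] [0.64736688 0.16855662 0.04196456] [0.08, -1.36, 3.12] 56.95
```

```bash
python3 - <<'E'
from place import *
press("dry",1,11,.0004); print(bot.get_obs()["t"])
E
```

```text
0.0087 0.008 5.23 [-5.21, -0.6, 5.18, 0.02, 0.36, -0.13]
0.0093 0.008 6.72 [-6.69, -0.64, 6.69, 0.0, 0.68, -0.07]
0.0099 0.0079 9.71 [-9.7, -0.53, 8.13, -0.06, 1.03, -0.04]
0.0103 0.0079 11.3 [-11.24, -1.43, 9.15, -0.09, 1.26, -0.07]
58.65
```

```bash
python3 - <<'E'
from place import *
release("dry",1)
bot.move_pose([.50,.02,.27],down(np.pi/2)); bot.wait(.3)
ob=bot.get_obs(); im=bot.get_image("wrist"); cv2.imwrite("pics/end.png",cv2.resize(im,(800,600),interpolation=cv2.INTER_CUBIC)); print(ob["t"],ob["force"])
hsv=cv2.cvtColor(im,cv2.COLOR_BGR2HSV); m=cv2.inRange(hsv,(0,150,60),(6,255,255))|cv2.inRange(hsv,(172,150,60),(180,255,255))
n,l,st,c=cv2.connectedComponentsWithStats(m)
for i in range(1,n):
    if st[i,4]>40:
        ys,xs=np.where(l==i); r="damp" if c[i,0]<256 else "dry"
        P=w("wrist",[(xs.min(),ys[xs==xs.min()].min()),(xs.max(),ys[xs==xs.max()].min())],.1,ob)[:,:2]
        a=RACK[r][1];print(r,st[i].tolist(),((P-RACK[r][0])@np.array([[np.cos(a),-np.sin(a)],[np.sin(a),np.cos(a)]])).round(4).tolist())
E
```

```text
released [0.64882583 0.16846485 0.16997847] [-0.84, -0.28, 0.01] 60.14
61.3667 [ 1.01899537 -0.12374413  0.17060618]
dry [326, 198, 47, 24, 773] [[-0.0975, 0.0034], [-0.0727, 0.0661]]
damp [151, 214, 42, 26, 765] [[-0.0572, 0.0238], [-0.0833, 0.0841]]
damp [170, 323, 29, 6, 93] [[0.1028, 0.0246], [0.1016, 0.0689]]
damp [242, 331, 10, 7, 50] [[0.1283, 0.1359], [0.1272, 0.1504]]
dry [493, 331, 11, 9, 54] [[0.148, 0.2809], [0.1426, 0.2954]]
```

View pics/end.png

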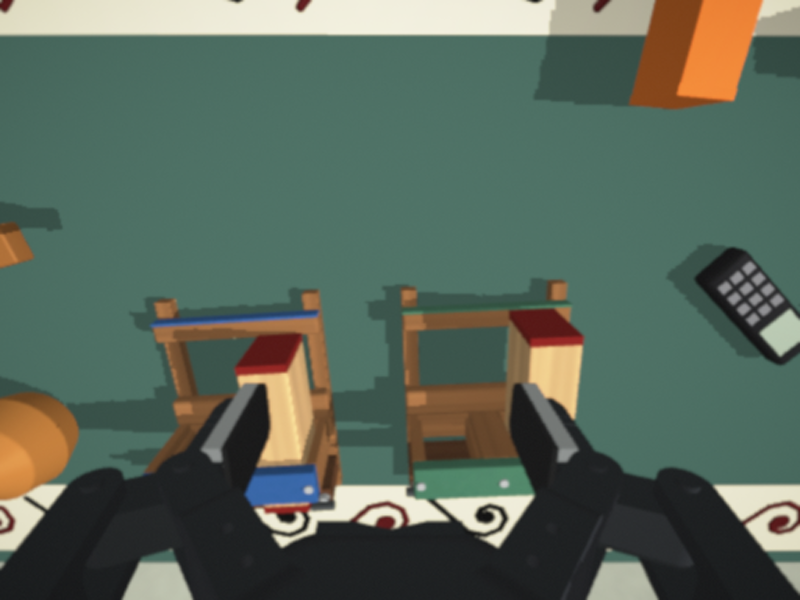

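The last picture shows both blanks upright and under their bars: the blue rack's left lane, near end at (270,355), and the green rack's left lane, near end at (545,327). The gripper is clear of everything, so I'm handing in.

```bash
python3 -c "
from workcell import bot
print(bot.finish_job(), bot.get_obs()['t'])"
```

```text
the job is handed in; nothing more can be done
the job is handed in; nothing more can be done
```

I handed the job in about 61 s into the 72 s; no verdict was returned. The first blank (about 420–440 g, within the either-rack band) is in the blue rack and the second (about 375–395 g) in the green, both in the left lane and pushed home with about 11 N measured at the tool.

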